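# Set out the soldering place around the board holder and iron stand

## Task

Set out this soldering place for the next trainee, where 'behind' means on the side away from the robot and 'in front' on the robot's side: put the red component box behind the circuit-board holder, centred on and parallel to its far edge with a gap of about 3 cm, and the blue component box squarely on top of the red one. Put the amber flux jar with the orange cap in front of the soldering-iron stand, centred on its front edge with a gap of about 3 cm, and the green solder reel beside the board holder on the side that faces the iron stand, centred on that side edge with a gap of about 3 cm. Set everything down upright, and leave the multimeter, white jar, black empty reel and screwdriver where they lie.

Things in the scene. Friction and masses are not known exactly. Their poses are not given: they have to be found in the camera images.
- board_holder: Circuit-board holder, fixed to the bench: dark base, two aluminium rails and a green circuit board; 90 (its x) x 100 (its y) mm, 42 mm high with its components. Origin: centre of its footprint, on the bench. Its x axis points away from the robot, turned by up to 0.2 rad: far edge at x = +45 mm, side edges at y = +/-50 mm. It stands on the left or the right, the iron stand on the other side.
- iron_stand: Soldering-iron stand, fixed to the bench: yellow base with a steel coil, no iron in it; 90 (x) x 100 (y) mm, 70 mm high at the coil, base 16 mm high. Origin: centre of its footprint, on the bench. Its x axis points away from the robot, turned by up to 0.2 rad: front edge at x = -45 mm.
- red_box: Red closed component box, loose, rigid, flat lid: 62 (its x) x 84 (its y) x 32 mm high, about 0.13 kg. Origin: centre of its underside; its z axis points up. To be placed with its long sides (y) parallel to the holder's far edge (y), either way round.
- blue_box: Blue closed component box, loose, same shape and size as the red one: 62 (x) x 84 (y) x 32 mm high, flat lid and underside. Origin: centre of its underside; its z axis points up. Goes on top of the red box, long sides in line with it.
- flux_jar: Flux jar, loose: dark amber with a white paper band and an orange cap, 44 mm diameter, 52 mm high, straight-sided, about 0.11 kg. Origin: centre of its underside; its z axis points up.
- solder_reel: Full solder reel, loose, standing on its flange: green flanges wound with bright solder, 54 mm diameter, 46 mm high, about 0.25 kg; its sides can be gripped as a plain cylinder. Origin: centre of its underside; its z axis points up.
- multimeter: Bystander, loose: yellow multimeter lying on its back, 75 (x) x 150 (y) x 34 mm high (dial knob up to 40). Origin: centre of its underside.
- white_jar: Bystander, loose: white jar with a white cap, same shape as the flux jar (44 mm diameter, 52 mm high). Origin: centre of its underside.
- empty_reel: Bystander, loose: black empty reel, 54 mm diameter, 46 mm high. Origin: centre of its underside.
- screwdriver: Bystander, loose: screwdriver with an orange handle lying along its y, about 145 mm long (y from -75 to +70 mm), 18 mm high. Origin: under its middle, on the bench.
Things that resemble listed ones, but are neither listed nor needed, are in the scene too. There is more than one size of the board_holder; the job needs the middle-sized.

How it is judged:
At the end, for the whole second after the job is handed in: Red box, flux jar and reel upright on the bench at their stated sides: gap 30 +/- 15 mm, centred within 15 mm, red box parallel within 0.2 rad; blue box flat on red, within 10 mm and 0.17 rad; all at rest; bystanders within 20 mm of their starts (x of red_box in the frame of board_holder between 0.091 and 0.121 m and y of red_box in the frame of board_holder between -0.015 and 0.015 m and angle between the y axis of red_box and the y axis of board_holder, either way round below 0.2 rad and height (world z) of each of red_box, flux_jar, solder_reel below 0.006 m and angle between each of red_box, blue_box, flux_jar, solder_reel's own z axis and vertical below 0.08 rad and horizontal distance between blue_box and red_box below 0.01 m and angle between the y axis of blue_box and the y axis of red_box, either way round below 0.17 rad and height (world z) of blue_box between 0.027 and 0.037 m and x of flux_jar in the frame of iron_stand between -0.112 and -0.082 m and y of flux_jar in the frame of iron_stand between -0.015 and 0.015 m and x of solder_reel in the frame of board_holder between -0.015 and 0.015 m and (y of solder_reel in the frame of board_holder between 0.092 and 0.122 m or y of solder_reel in the frame of board_holder between -0.122 and -0.092 m) and horizontal distance between solder_reel and iron_stand below 0.35 m and linear speed of each of red_box, blue_box, flux_jar, solder_reel below 0.02 m/s and angular speed of each of red_box, blue_box, flux_jar, solder_reel below 0.2 rad/s and distance of each of multimeter, white_jar, empty_reel, screwdriver from where it was at the start of the episode below 0.02 m); the robot touches nothing.
It fails at once if the flux jar or the solder reel is tipped over (angle between any of flux_jar, solder_reel's own z axis and vertical above 0.7 rad).
It fails at once if the multimeter, white jar, empty reel or screwdriver is moved by more than 30 mm (distance of any of multimeter, white_jar, empty_reel, screwdriver from where it was at the start of the episode above 0.03 m).
It also fails if it takes over 106 s, if anything falls off the work surface, if the arm or the gripper's body presses on something with over 40 N, if the wrist force passes 120 N, or if a joint passes its speed limit or range.

## Robot

A 6-joint arm with a two-finger parallel gripper is mounted at the origin on the work surface. World frame = base frame: x ahead of the robot, y to its left, z up, the work surface at z = 0. Lengths are in m, angles in rad, forces in N, time in s.
With the tool pointing down it reaches from about 0.4 to 0.825 m from the base axis. Payload 7 kg.
Tool frame: the origin (TCP) lies between the finger pads; the fingertips stand 11 mm ahead of it and the grasp point (between the pads) lies 8 mm behind it (arm.tips_ahead is the distance from the TCP to the fingertips, in m); z points along the fingers, x is the direction in which the jaws open and shut, and the axes are right-handed (so a half turn about z gives the same grasp; the last joint's range is limited). The gripper opens to 88 mm and grips with 3 to 60 N. Pads are 19 mm wide; open, the fingers measure 130 mm over their backs; the gripper's body (78 mm by 193 mm) begins 47 mm behind the grasp point.
Start: joints at [1.418, 0.359, 0.012, 0, -1.224, -0.288], TCP at [0.288, 0.61, 0.212] pointing down, gripper open.
Joint ranges: [-3.07, 3.07], [-1.43, 2.12], [-1.02, 1.25], [-3.03, 1.67], [-3.05, -0], [-3.03, 3.03]. Speed limits (rad/s): [2.39, 2.39, 3.01, 3.14, 3.14, 3.14].

## Interface

Orientations are given as [roll, pitch, yaw] about the fixed x, y, z axes, in that order (R = Rz(yaw) Ry(pitch) Rx(roll)).
In Python, from station import arm, optics, finder gives the robot as it stands. The module is installed in compiled form; this text tells all that it offers.
- The arm moves only by the tool apply_moves, never from a script. Its argument "increments" is one flat list of numbers, 6 for each row, row after row: the shift along the world's x, y, z in m, then the turn, a rotation vector about the world's x, y, z in rad. In form: [tx, ty, tz, rx, ry, rz, tx, ty, tz, rx, ry, rz, ...]. A call has 1 to 20 rows; each row shifts and turns the pose as measured when the row begins; what a row does not reach is not made up. A row lasts 1/12 s, in which the tool goes at most 41.7 mm and 7.16 degrees, less where a joint would pass 70% of its speed; a pose out of reach is approached as far as the arm can. A call with a gripper value outside its range is refused whole. "hand" is the closure, from 0 (fully open) to 1 (shut), set as the call begins (left out, the last holds). The fingers move at their own pace and stop on an object; "force" is the grip in N (left out, the last holds). Time passes only in rows, so rows that do not move let the fingers close. It gives the time, the measured TCP pose, the force and the opening at its end, in the units of the state.
- arm.get_state(): the state, without advancing time (a new reading comes with each control period).
- optics.grab_frame(name): name is "scene" or "top" or "wrist"; returns the picture (400x640x3 uint8, red, green, blue); there is no depth.
- optics.camera_model(name): a dict with "fx", "fy", "cx", "cy" (pixels), "world_to_cam" (4x4, takes a point from world to camera coordinates); the wrist camera has in their place "T_tool_cam" (4x4, takes a point from camera to tool coordinates, whose origin is the TCP and whose axes are the tool frame's). Camera axes: x right, y up, looking along -z (the intrinsics and any distortion apply to the point x, -y, -z); pixel columns grow to the right and rows downward; lengths in m; the calibration is good to about 2 mm. A picture is of the moment at which its call begins: read the wrist's pose just before it. camera_model takes no time and is no camera call.
- arm.job_done(): hands the job in, once; it reports no verdict.
Trained networks look in the newest picture that a camera, given by its name, has taken for a name from the list of things; names that differ only in an ending like _2 or _b are one class to them, and where a whole thing is asked for, a point or a joint stands for the part that bears it (a point fixed in the world has none). Each returns a list of dicts, best first, with "conf" (0 to 1); they miss things now and then, are a little off and sometimes report something else, mostly with a low value. They report only what shows in the picture. A call takes as long as a camera call. They do not tell look-alikes from the thing itself.
- finder.find_in(camera, name): "box" ([left, top, right, bottom] in pixels, round what is visible of it).
- finder.landmark_of(camera, name): "point" ([column, row] in pixels: a listed point, or the origin of a listed thing).
The state is a dict: "t": time; "q": joint angles; "qd": joint speeds; "joint_efforts": joint torques, N m; "eef_pos": TCP position; "ee_rot": TCP orientation; "force": force on the tool from outside, world axes, zero at the start; "moment": the same for the moment, N m; "width": finger opening in m.
Only numpy, scipy, OpenCV 4.12 (cv2) and the standard library are available. Lean on these libraries where they do the work, as an engineer would, in place of code of your own. Each camera call takes 0.05 s, during which the arm holds its last target. There are 200 camera calls.

## Working session

There is one attempt and no reset: what is moved stays moved. The work goes in short steps, Python scripts to look and compute and a tool call to move; the robot and the scene stay as the last step left them, time stands still between calls to the robot, and variables do not carry over. Pictures are saved under pics/ and viewed, about 12 in all and at most 16, crops included, and the job is handed in when it is done.

Besides the shell and the picture viewer there is one more tool, called after "Request:" as name(argument=value, ...) on one line, values as JSON. apply_moves: Moves the arm, as the interface text tells. Its arguments: {"type":"object","properties":{"increments":{"type":"array"},"hand":{"type":"number"},"force":{"type":"number"}},"required":["increments"]}

```bash
mkdir -p pics
cat > h.py <<'E'
import numpy as np, cv2
from station import arm, optics, finder
from scipy.spatial.transform import Rotation as R
def w2c(name):
    m=optics.camera_model(name)
    if name=="wrist":
        s=arm.get_state(); T=np.eye(4); T[:3,:3]=R.from_euler('xyz',s["ee_rot"]).as_matrix(); T[:3,3]=s["eef_pos"]
        return m,np.linalg.inv(T@np.array(m["T_tool_cam"]))
    return m,np.array(m["world_to_cam"])
def back(name,px,z=0.):
    m,W=w2c(name); d=np.array([(px[0]-m["cx"])/m["fx"],-(px[1]-m["cy"])/m["fy"],-1.])
    C=np.linalg.inv(W); o=C[:3,3]; v=C[:3,:3]@d
    return o+v*(z-o[2])/v[2]
def proj(name,p):
    m,W=w2c(name); c=W@np.append(p,1.); return np.array([m["cx"]+m["fx"]*c[0]/-c[2], m["cy"]-m["fy"]*c[1]/-c[2]])
def save(name,fn):
    im=optics.grab_frame(name); cv2.imwrite("pics/"+fn,im[:,:,::-1]); return im
E
python3 - <<'E'
from h import *
for c in("top","scene"):
    save(c,c+"0.png"); m=optics.camera_model(c); print(c,{k:v for k,v in m.items() if k!="world_to_cam"},np.linalg.inv(np.array(m["world_to_cam"]))[:3,3].round(3))
print({k:v for k,v in optics.camera_model("wrist").items()})
for n in "board_holder iron_stand red_box blue_box flux_jar solder_reel multimeter white_jar empty_reel screwdriver".split():
    for c in("top",):
        for d in finder.landmark_of(c,n)[:4]: print(n,c,round(d["conf"],2),np.round(d["point"]),back(c,d["point"]).round(3)[:2])
print(arm.get_state())
E
```

```text
top {'fx': 408.4628720758571, 'fy': 408.4628720758571, 'cx': 317.23028529063726, 'cy': 197.61457881172873} [ 0.374 -0.027  1.383]
scene {'fx': 372.28657509074714, 'fy': 372.28657509074714, 'cx': 321.6759006661315, 'cy': 188.9745591148241} [ 1.126 -0.753  0.722]
{'fx': 346.0433498657885, 'fy': 346.0433498657885, 'cx': 314.06426501982935, 'cy': 192.29554219879267, 'T_tool_cam': array([[ 9.99999293e-01, -1.10743879e-03,  4.33429851e-04,
         4.36600338e-04],
       [-9.52537078e-04, -9.64080098e-01, -2.65609973e-01,
        -7.12989524e-02],
       [ 7.12007881e-04,  2.65609373e-01, -9.64080471e-01,
        -1.72644295e-01],
       [ 0.00000000e+00,  0.00000000e+00,  0.00000000e+00,
         1.00000000e+00]])}
board_holder top 0.85 [442. 244.] [ 0.338 -0.447]
board_holder top 0.76 [371. 226.] [ 0.401 -0.207]
board_holder top 0.62 [364. 191.] [ 0.52  -0.185]
iron_stand top 0.89 [256. 186.] [0.538 0.18 ]
red_box top 0.72 [309. 207.] [0.467 0.   ]
red_box top 0.71 [221. 169.] [0.599 0.302]
red_box top 0.63 [211. 206.] [0.472 0.334]
blue_box top 0.56 [309. 208.] [0.464 0.002]
flux_jar t
[... 303 characters left out ...]
0.61  0.305]
screwdriver top 0.47 [364. 192.] [ 0.515 -0.184]
{'t': 0.6, 'q': array([ 1.41813912e+00,  3.58551500e-01,  1.19049219e-02, -3.74751631e-05,
       -1.22407054e+00, -2.88092010e-01]), 'qd': array([ 0.00116782,  0.00042508, -0.00149874,  0.0004199 ,  0.00036314,
       -0.00061354]), 'joint_efforts': array([ 9.11893821e-04, -5.81987143e+01,  2.93184543e+01,  6.99990168e+00,
        1.24529761e-02, -1.26086056e-05]), 'eef_pos': array([0.28796688, 0.61047476, 0.21158802]), 'ee_rot': array([ 3.14153636e+00,  6.59300841e-05, -2.01155828e+00]), 'force': array([-0.48183997,  0.25497124, -0.11463096]), 'moment': array([ 0.02577724, -0.05580333,  0.03467035]), 'width': 0.0874064314982194}
```

View pics/top0.png

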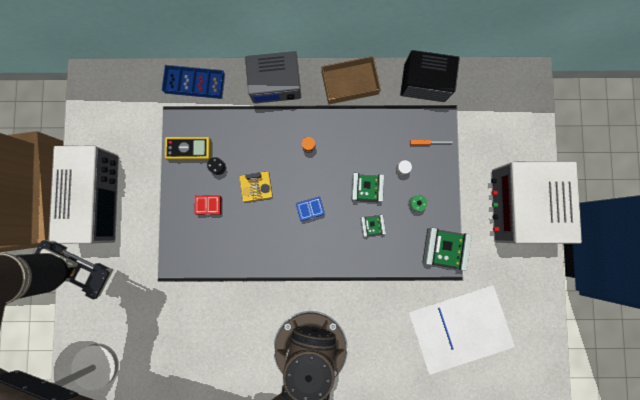

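View pics/scene0.png

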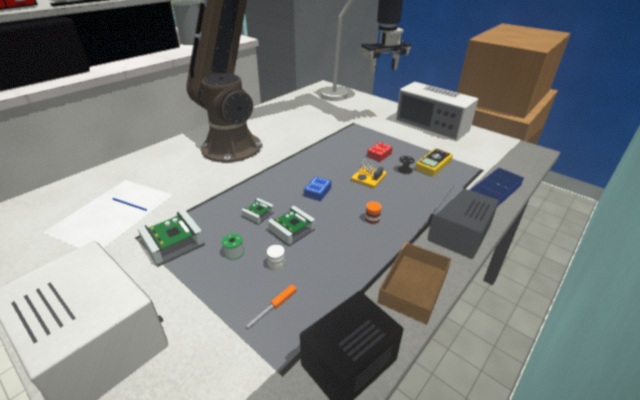

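Top view: the middle-sized holder is at px (367,188), with the small one at (373,226) and the large one at (446,249). The stand is at (256,187), red box (208,205), blue box (310,209), flux jar (308,144), reel (418,203). The stand is to the left of the holder, so the reel goes on the holder's +y side.

Request:
apply_moves(increments=[0.019,-0.028,0,0,0,-0.115,0.019,-0.028,0,0,0,-0.115,0.019,-0.028,0,0,0,-0.115,0.019,-0.028,0,0,0,-0.115,0.019,-0.028,0,0,0,-0.115,0.019,-0.028,0,0,0,-0.115,0.019,-0.028,0,0,0,-0.115,0.019,-0.028,0,0,0,-0.115,0.019,-0.028,0,0,0,-0.115,0.019,-0.028,0,0,0,-0.115], hand=0, force=25)

```text
t: 1.43
eef_pos: [0.48, 0.3235, 0.2112]
ee_rot: [3.14, 0.002, 3.081]
force: [0.2, 0.9, -0.3]
width: 0.0875
```

```bash
cat >> h.py <<'E'
HSV={"red":[((0,120,60),(6,255,255)),((174,120,60),(180,255,255))],"blue":[((100,120,50),(125,255,255))],"green":[((45,100,40),(85,255,255))],"orange":[((6,170,120),(17,255,255))],"yellow":[((20,130,110),(32,255,255))]}
def rects(cam,im,col,z,minA=60):
    """blobs of a colour: centre, sizes (m) and long-axis direction (rad, world) when taken at height z"""
    h=cv2.cvtColor(im,cv2.COLOR_RGB2HSV); m=sum(cv2.inRange(h,np.array(a),np.array(b)) for a,b in HSV[col])
    m=cv2.morphologyEx(m,cv2.MORPH_CLOSE,np.ones((5,5))); out=[]
    for c in cv2.findContours(m,cv2.RETR_EXTERNAL,cv2.CHAIN_APPROX_NONE)[0]:
        if cv2.contourArea(c)<minA: continue
        P=np.array([back(cam,p,z)[:2] for p in cv2.convexHull(c)[:,0]],np.float32)
        b=cv2.boxPoints(cv2.minAreaRect(P)); e=[b[1]-b[0],b[2]-b[1]]; L=[np.linalg.norm(v) for v in e]; l=e[int(L[1]>L[0])]
        out.append((b.mean(0).round(4),np.round(sorted(L),4),round(float((np.arctan2(l[1],l[0])+0)%np.pi),3),cv2.boundingRect(c)))
    return out
E
python3 - <<'E'
from h import *
s=arm.get_state(); im=save("wrist","w1.png")
for r in rects("wrist",im,"red",.032,400): print("red",*r)
for r in rects("wrist",im,"yellow",.016,400): print("yel",*r)
im=optics.grab_frame("top")
for c,z in(("red",.032),("blue",.032),("green",.046),("orange",.052),("yellow",.016)):
    for r in rects("top",im,c,z): print(c,*r)
E
```

```text
red [0.4759 0.3346] [0.0618 0.0868] 1.574 (289, 140, 63, 84)
yel [0.6711 0.3623] [0.0658 0.0885] 3.116 (107, 186, 84, 56)
yel [0.5352 0.1875] [0.0821 0.089 ] 0.137 (206, 0, 98, 90)
red [0.4729 0.339 ] [0.0628 0.0863] 1.594 (194, 195, 27, 20)
blue [ 0.4592 -0.002 ] [0.062  0.0828] 1.845 (296, 197, 29, 24)
blue [ 0.3235 -0.9738] [0.2163 0.3625] 3.068 (573, 196, 67, 112)
blue [0.8372 0.1459] [0.0197 0.0878] 1.675 (253, 94, 27, 8)
blue [0.8947 0.3961] [0.0972 0.2048] 1.47 (162, 65, 62, 33)
green [ 0.3251 -0.452 ] [0.0866 0.1034] 2.973 (434, 232, 30, 35)
green [ 0.4023 -0.2091] [0.0437 0.0557] 0.069 (366, 217, 15, 18)
green [ 0.4765 -0.3589] [0.0492 0.0497] 3.117 (411, 195, 16, 16)
green [ 0.5281 -0.1933] [0.0629 0.0778] 3.067 (358, 175, 20, 25)
orange [ 0.6769 -0.3675] [0.0135 0.0662] 1.567 (410, 140, 21, 5)
orange [0.6717 0.005 ] [0.0364 0.0404] 3.139 (302, 138, 12, 13)
yellow [0.5357 0.1818] [0.0902 0.0989] 1.725 (240, 172, 32, 30)
yellow [0.6692 0.4154] [0.0762 0.1498] 1.591 (165, 137, 45, 23)
```

View pics/w1.png

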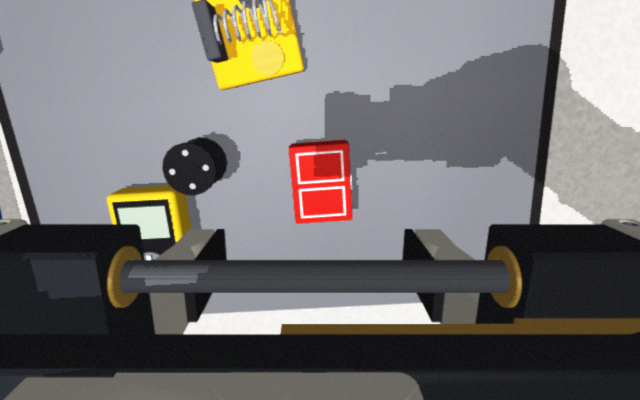

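Wrist view: red box at px (320,182), long side along y, with the empty reel (193,167) clear of the fingers. I'll descend on the red box.

Request:
apply_moves(increments=[-0.002,0.005,-0.03,0,0,0.03,-0.002,0.005,-0.03,0,0,0.03,-0.001,0.0035,-0.03,0,0,0.01,0,0,-0.03,0,0,0,0,0,-0.025,0,0,0,0,0,-0.01,0,0,0,0,0,0,0,0,0])

```text
t: 2.12
eef_pos: [0.4785, 0.3351, 0.0546]
ee_rot: [3.132, 0.009, -3.133]
force: [-0.3, -0.7, 0.5]
width: 0.088
```

Request:
apply_moves(increments=[-0.002,0.002,-0.018,0,0,0,-0.001,0,-0.016,0,0,0,0,0,-0.003,0,0,0,0,0,0,0,0,0])

```text
t: 2.45
eef_pos: [0.4764, 0.3394, 0.0188]
ee_rot: [3.131, 0.011, -3.129]
force: [-0.0, 0.1, 0.9]
width: 0.0876
```

Request:
apply_moves(increments=[0,0,0,0,0,0,0,0,0,0,0,0,0,0,0,0,0,0,0,0,0,0,0,0,0,0,0,0,0,0,0,0,0,0,0,0], hand=1)

```text
t: 2.95
eef_pos: [0.4787, 0.3422, 0.0246]
ee_rot: [3.125, 0.016, -3.128]
force: [0.3, -1.9, -0.1]
width: 0.0533
```

Request:
apply_moves(increments=[0,0,0,0,0,0,0,0,0,0,0,0,0,0,0.01,0,0,0,0,0,0.03,0,0,0,0,0,0.03,0,0,0,0,0,0.03,0,0,0,0,0,0.03,0,0,0])

```text
t: 3.53
eef_pos: [0.4747, 0.3372, 0.1544]
ee_rot: [3.136, 0.007, -3.129]
force: [-0.6, 0.4, -0.8]
width: 0.0067
```

Run:
```python
from h import *
s=arm.get_state(); print(s["eef_pos"],s["width"]); im=save("wrist","w2.png")
for r in rects("wrist",im,"red",.032,400): print("red",*r)
s=arm.get_state(); print(s["eef_pos"],s["width"])
im=optics.grab_frame("top")
for r in rects("top",im,"red",.032): print("red",*r)
```

```text
[0.47473089 0.33717956 0.15442615] 0.006672046109453883
red [0.4775 0.3443] [0.0631 0.0883] 1.591 (280, 134, 72, 96)
[0.47754053 0.3394719  0.16160729] 0.0030896896813206866
red [0.4731 0.334 ] [0.0628 0.0764] 1.593 (197, 195, 24, 20)
```

View pics/w2.png

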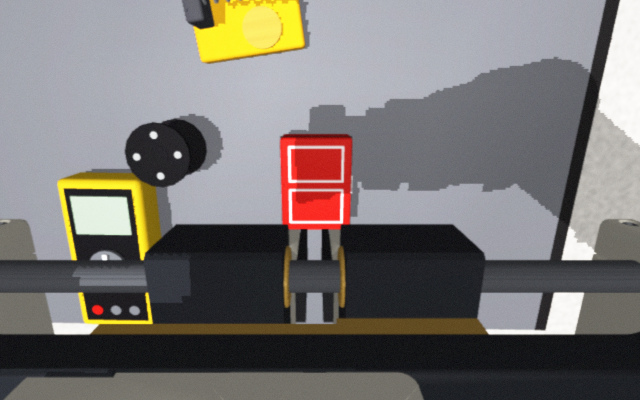

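The grasp missed: the box at px (316,182) hasn't moved, and the fingers closed above or past it. I'll reopen, go lower, and watch for contact before closing.

Request:
apply_moves(increments=[0,0,0,0,0,0,0,0,0,0,0,0,0,0,0,0,0,0,0,0,0,0,0,0,0,0,0,0,0,0,0,0,0,0,0,0,0,0,0,0,0,0,0,0,0,0,0,0,0,0,0,0,0,0,0,0,0,0,0,0,0,0,0,0,0,0], hand=0)

```text
t: 4.55
eef_pos: [0.4761, 0.3383, 0.1571]
ee_rot: [3.132, 0.011, -3.129]
force: [-0.4, 0.1, 0.1]
width: 0.0693
```

Run:
```python
from h import *
for i in range(4):
    s=arm.get_state(); im=optics.grab_frame("wrist"); print(s["t"],s["eef_pos"].round(4),s["ee_rot"].round(3),s["qd"].round(3),s["width"])
    for r in rects("wrist",im,"red",.032,400): print("red",*r)
```

```text
4.55 [0.4761 0.3383 0.1571] [ 3.132  0.011 -3.129] [-0.001  0.002 -0.     0.    -0.    -0.001] 0.06931401831133349
red [0.4738 0.3394] [0.0616 0.0856] 1.586 (282, 132, 72, 95)
4.6 [0.476  0.3383 0.1571] [ 3.132  0.011 -3.129] [-0.001 -0.004  0.002 -0.001  0.001  0.   ] 0.07362555364074555
red [0.4738 0.3394] [0.0616 0.0857] 1.586 (282, 132, 72, 95)
4.65 [0.476  0.3383 0.1572] [ 3.132  0.011 -3.129] [ 0.001 -0.003  0.001  0.     0.001  0.001] 0.07750781952003767
red [0.4738 0.3395] [0.0616 0.0857] 1.586 (282, 132, 72, 95)
4.7 [0.4761 0.3383 0.1573] [ 3.132  0.011 -3.129] [-0.001 -0.001  0.     0.002  0.001  0.   ] 0.081472672372386
red [0.4738 0.3395] [0.0616 0.0857] 1.586 (282, 132, 72, 95)
```

Request:
apply_moves(increments=[-0.001,0,-0.03,0,0,0,0,0,-0.03,0,0,0,0,0,-0.03,0,0,0,0,0,-0.03,0,0,0,0,0,-0.015,0,0,0,0,0,0,0,0,0,0,0,0,0,0,0,0,0,0,0,0,0])

```text
t: 5.42
eef_pos: [0.4769, 0.34, 0.0215]
ee_rot: [3.126, 0.017, -3.128]
force: [0.8, -0.1, 0.3]
width: 0.0875
```

Run:
```python
from h import *
for i in range(2):
    s=arm.get_state(); im=save("wrist","w3.png"); print(s["t"],s["eef_pos"].round(4),s["ee_rot"].round(3),s["width"],s["force"].round(2))
    for r in rects("wrist",im,"red",.032,400): print("red",*r)
```

```text
5.4167 [0.4769 0.34   0.0215] [ 3.126  0.017 -3.128] 0.08751971805564301 [ 0.76 -0.08  0.3 ]
red [0.4736 0.3755] [0.0142 0.0611] 0.026 (262, 292, 115, 24)
red [0.4744 0.3221] [0.0554 0.0613] 0.018 (256, 154, 128, 107)
5.4667 [0.4772 0.3404 0.022 ] [ 3.125  0.018 -3.128] 0.0879300675108505 [0.26 0.02 0.21]
red [0.4736 0.3757] [0.0136 0.061 ] 0.027 (263, 292, 114, 23)
red [0.4743 0.3222] [0.056  0.0612] 0.016 (257, 153, 128, 108)
```

View pics/w3.png

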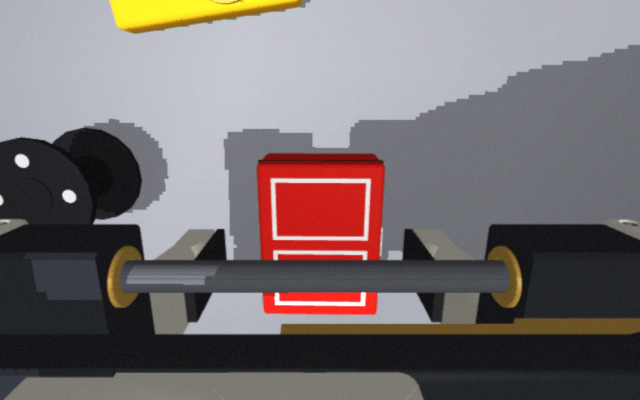

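The box sits squarely between the fingers (lid px 258–383, fingers at 205 and 435). I'll go a bit lower and close.

Request:
apply_moves(increments=[-0.001,-0.001,-0.01,0,0,0,-0.001,0,-0.003,0,0,0,0,0,-0.001,0,0,0,0,0,-0.001,0,0,0,0,0,-0.001,0,0,0], hand=1)

```text
t: 5.93
eef_pos: [0.4768, 0.3417, 0.0093]
ee_rot: [3.119, 0.023, -3.128]
force: [-7.0, -1.2, 16.5]
width: 0.0616
```

Request:
apply_moves(increments=[0,0,-0.001,0,0,0,0,0,-0.001,0,0,0,0,0,-0.001,0,0,0])

```text
t: 6.18
eef_pos: [0.4768, 0.3417, 0.0093]
ee_rot: [3.119, 0.024, -3.127]
force: [-3.4, -2.3, 9.3]
width: 0.0614
```

Gripped at 61 mm. Next: lift, carry toward the holder, and look.

Request:
apply_moves(increments=[0,0,0.02,0,0,0,0,0,0.035,0,0,0,0,0,0.04,0,0,0,0.012,-0.02,0.035,0,0,0,0.012,-0.038,0.01,0,0,0,0.012,-0.038,0,0,0,0,0.012,-0.038,0,0,0,0,0.012,-0.038,0,0,0,0,0.012,-0.038,0,0,0,0,0.012,-0.038,0,0,0,0,0.012,-0.038,0,0,0,0,0.012,-0.038,0,0,0,0,0.012,-0.038,0,0,0,0,0.012,-0.038,0,0,0,0,0.012,-0.038,0,0,0,0,0.012,-0.03,0,0,0,0,0.0,-0.0,0,0,0,0,0,0,0,0,0,0])

```text
t: 7.68
eef_pos: [0.634, -0.15, 0.1571]
ee_rot: [3.118, 0.029, -3.121]
force: [0.3, 0.0, -1.2]
width: 0.061
```

Run:
```python
from h import *
s=arm.get_state(); im=save("wrist","w4.png"); print(s["t"],s["eef_pos"].round(4),s["ee_rot"].round(3),s["width"],s["force"].round(2))
for d in finder.landmark_of("wrist","board_holder")[:4]: print(round(d["conf"],2),np.round(d["point"]),back("wrist",d["point"]).round(3)[:2])
for n,c,z in(("red","red",.12),("green","green",.025),("blue","blue",.032)):
    for r in rects("wrist",im,c,z,300): print(n,*r)
```

```text
7.6833 [ 0.634  -0.15    0.1571] [ 3.118  0.029 -3.121] 0.06104898948359265 [ 0.27  0.05 -1.2 ]
0.78 [579. 113.] [ 0.399 -0.208]
0.59 [431. 129.] [ 0.53 -0.19]
red [ 0.633  -0.0774] [0.0253 0.0857] 0.042 (253, 292, 124, 32)
red [ 0.6348 -0.1499] [0.0712 0.0862] 0.034 (246, 155, 138, 106)
green [ 0.5267 -0.1906] [0.0677 0.0815] 3.078 (392, 88, 109, 87)
green [ 0.4029 -0.2088] [0.0474 0.0579] 0.127 (558, 81, 78, 65)
```

View pics/w4.png

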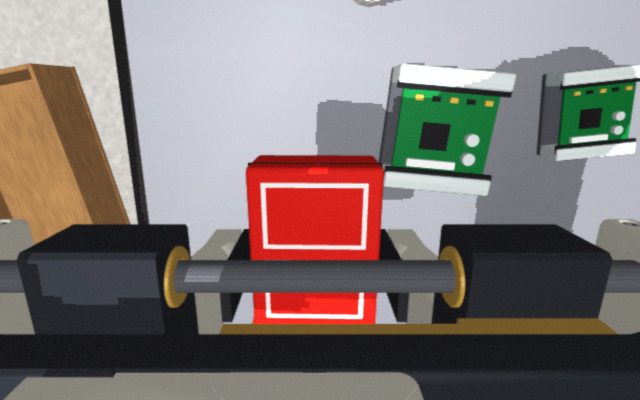

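Run:
```python
from h import *
im=cv2.imread("pics/w4.png"); cv2.imwrite("pics/c4.png",cv2.resize(im[50:210,360:540],None,fx=4,fy=3.75,interpolation=cv2.INTER_CUBIC)) 
for p in((388,70),(381,163)): print(back("wrist",p,0.0).round(4))
b=np.array
for z in(.18,):
    for p in((250,165),(380,165),(250,322),(377,322)): print(back("wrist",p,z).round(4))
```

```text
[ 0.5743 -0.2411  0.    ]
[ 0.5739 -0.1568  0.    ]
[ 0.6618 -0.1914  0.18  ]
[ 0.6051 -0.193   0.18  ]
[ 0.6643 -0.11    0.18  ]
[ 0.6004 -0.1129  0.18  ]
```

View pics/c4.png

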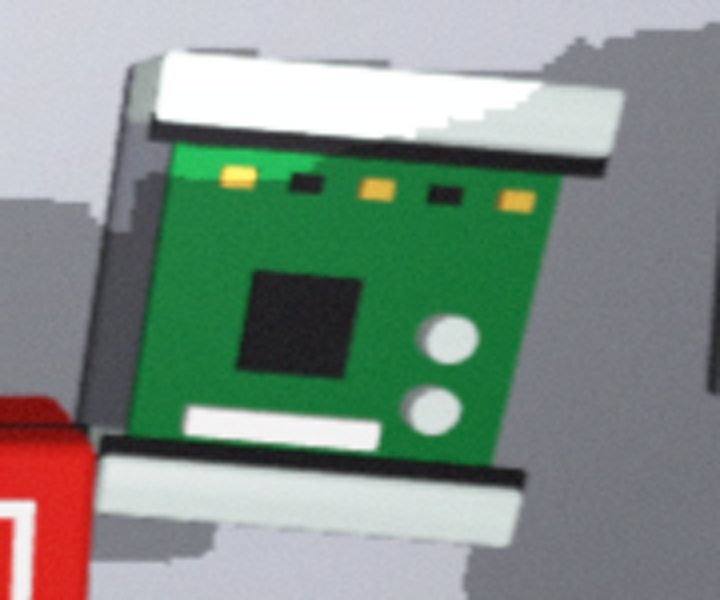

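Run:
```python
from h import *
f=lambda p:(360+p[0]/4,50+p[1]/3.75)
for z in(.03,.036,.042):
    A,B,C,D=[back("wrist",f(p),z)[:2] for p in((165,50),(625,90),(508,546),(97,510))]
    print(z,[np.linalg.norm(u-v).round(4) for u,v in((A,B),(B,C),(C,D),(D,A))],((A+B+C+D)/4).round(4),[np.arctan2(*(u-v)[::-1]).round(3) for u,v in((A,B),(D,C))],[np.arctan2(*(u-v)[::-1]).round(3)-1.571 for u,v in((C,B),(D,A))])
for p in((130,70),(80,425)): print(back("wrist",f(p),0).round(4))
```

```text
0.03 [np.float64(0.0927), np.float64(0.1027), np.float64(0.0917), np.float64(0.1027)] [ 0.5259 -0.1906] [np.float64(-0.066), np.float64(-0.065)] [np.float64(-0.06099999999999994), np.float64(-0.050999999999999934)]
0.036 [np.float64(0.0908), np.float64(0.1006), np.float64(0.0898), np.float64(0.1006)] [ 0.528  -0.1912] [np.float64(-0.066), np.float64(-0.065)] [np.float64(-0.06099999999999994), np.float64(-0.050999999999999934)]
0.042 [np.float64(0.0889), np.float64(0.0986), np.float64(0.088), np.float64(0.0986)] [ 0.5301 -0.1919] [np.float64(-0.066), np.float64(-0.065)] [np.float64(-0.06099999999999994), np.float64(-0.050999999999999934)]
[ 0.5704 -0.2423  0.    ]
[ 0.5748 -0.1565  0.    ]
```

Holder: centre (0.528,-0.191), yaw -0.063; the rail corners give 90×100 mm at z=36 mm, so the size is right. Red box target is (0.636,-0.198).

Request:
apply_moves(increments=[0.001,-0.02,0,0,0.003,-0.04,0.001,-0.02,-0.01,0,0.003,-0.043,0,-0.006,-0.035,0,0,0,0,0,-0.035,0,0,0,0,0,-0.025,0,0,0,0,0,-0.01,0,0,0,0,0,0,0,0,0,0,0,0,0,0,0])

```text
t: 8.45
eef_pos: [0.6371, -0.1863, 0.0434]
ee_rot: [3.118, 0.03, 3.09]
force: [-0.4, -0.7, -1.0]
width: 0.0615
```

Request:
apply_moves(increments=[-0.001,-0.008,-0.01,0,0.004,-0.011,-0.001,-0.002,-0.012,0,0.003,0,0,-0.001,-0.007,0,0,0,0,0,-0.004,0,0,0,0,0,-0.002,0,0,0,0,0,-0.001,0,0,0])

```text
t: 8.95
eef_pos: [0.6391, -0.1973, 0.0103]
ee_rot: [3.119, 0.032, 3.08]
force: [-0.1, -0.1, -1.0]
width: 0.0618
```

Request:
apply_moves(increments=[-0.003,0,-0.002,0,0.004,0,-0.002,0,-0.002,0,0.003,0,-0.001,0,-0.001,0,0.003,0])

```text
t: 9.2
eef_pos: [0.6383, -0.1974, 0.0098]
ee_rot: [3.121, 0.032, 3.082]
force: [-0.4, -0.1, -0.9]
width: 0.0615
```

Request:
apply_moves(increments=[-0.001,0,-0.0008,0,0,0,-0.001,0,-0.0008,0,0,0,-0.001,0,-0.0008,0,0,0], hand=0.15)

```text
t: 9.45
eef_pos: [0.636, -0.1974, 0.0085]
ee_rot: [3.121, 0.034, 3.083]
force: [0.8, 0.7, 0.0]
width: 0.073
```

Request:
apply_moves(increments=[-0.0005,0,-0.0005,0,0,0,-0.0005,0,-0.0005,0,0,0])

```text
t: 9.62
eef_pos: [0.6344, -0.1975, 0.0072]
ee_rot: [3.121, 0.034, 3.082]
force: [0.3, -0.5, -0.2]
width: 0.074
```

Request:
apply_moves(increments=[0.001,0,0.015,0,0,0,0,0,0.03,0,0,0,0,0,0.035,-0.005,0.008,0,-0.005,0.005,0.035,-0.006,0.01,0.03,-0.025,0.027,0.025,-0.006,0.01,0.05,-0.025,0.027,0,-0.006,0.01,0.05,-0.025,0.027,0,0,0.005,0.05,-0.025,0.027,0,0,0.003,0.05,-0.025,0.027,0,0,0.003,0.05,-0.025,0.027,0,0,0.003,0.05,-0.022,0.022,0,0,0,0,0,0,0,0,0,0,0,0,0,0,0,0])

```text
t: 10.7
eef_pos: [0.4481, -0.0065, 0.1474]
ee_rot: [-3.139, -0.024, -2.858]
force: [0.8, -0.0, 0.1]
width: 0.0749
```

Run:
```python
from h import *
s=arm.get_state(); im=save("wrist","w5.png"); print(s["t"],s["eef_pos"].round(4),s["ee_rot"].round(3),s["width"],s["force"].round(2))
for r in rects("wrist",im,"blue",.032,300): print("blue",*r)
im=save("top","t5.png")
for n,c,z in(("red","red",.032),("blue","blue",.032)):
    for r in rects("top",im,c,z,100): print(n,*r)
```

```text
10.7 [ 0.4481 -0.0065  0.1474] [-3.139 -0.024 -2.858] 0.07494492532155304 [ 0.78 -0.05  0.1 ]
blue [ 0.46   -0.0031] [0.0613 0.0857] 1.845 (259, 134, 74, 98)
red [ 0.6347 -0.1973] [0.0662 0.0846] 1.499 (355, 146, 27, 21)
blue [ 0.3235 -0.9738] [0.2163 0.3625] 3.068 (573, 196, 67, 112)
blue [0.8373 0.1459] [0.02   0.0877] 1.68 (253, 94, 27, 8)
blue [0.8948 0.3962] [0.0972 0.2048] 1.471 (162, 65, 62, 33)
```

View pics/w5.png

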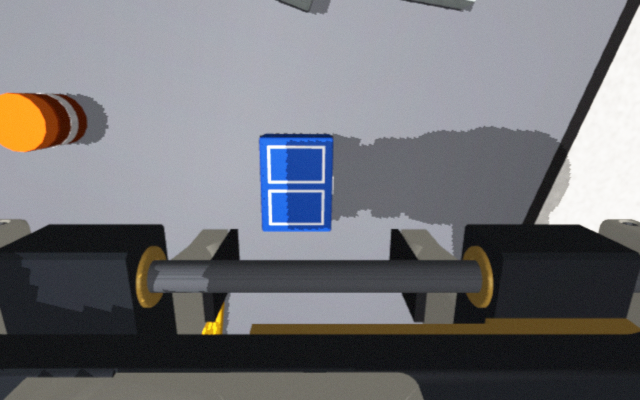

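Red box is at (0.635,-0.197), parallel to the holder edge. Blue box is at px (296,182), which is (0.460,-0.003) at 1.845 rad.

Request:
apply_moves(increments=[0.006,0.002,-0.01,0.003,-0.011,-0.005,0.004,0.002,-0.03,0.003,-0.011,-0.004,0.001,0,-0.03,0,0,0,0,0,-0.025,0,0,0,0,0,0,0,0,0,0,0,0,0,0,0], hand=0)

```text
t: 11.3
eef_pos: [0.4662, -0.0067, 0.0503]
ee_rot: [-3.137, 0.005, -2.877]
force: [0.5, 0.4, 0.9]
width: 0.0877
```

Request:
apply_moves(increments=[-0.005,0.003,-0.015,0,0.004,0.008,-0.002,0.001,-0.017,0,0.002,0,0,0,-0.006,0,0,0,-0.001,0,-0.001,0,0.001,0,-0.001,0,0,0,0,0])

```text
t: 11.72
eef_pos: [0.4627, -0.0037, 0.015]
ee_rot: [-3.138, 0.002, -2.872]
force: [-0.3, 0.4, -0.4]
width: 0.0878
```

Request:
apply_moves(increments=[-0.001,0,-0.001,0,0,0,-0.001,0,-0.001,0,0,0,0,0,-0.001,0,0,0,0,0,-0.001,0,0,0,0,0,0,0,0,0,0,0,0,0,0,0], hand=1)

```text
t: 12.22
eef_pos: [0.4629, -0.0031, 0.0146]
ee_rot: [-3.139, 0.009, -2.872]
force: [0.3, 0.6, -0.7]
width: 0.0613
```

Request:
apply_moves(increments=[0,0,0.015,0,0,0,0,0,0.035,0,0,0,0,0,0.04,0,0.002,0,0.01,-0.007,0.035,0,0.002,0,0.024,-0.017,0.015,0,0.002,-0.05,0.024,-0.017,0,0,0.002,-0.05,0.024,-0.017,0,0,0.002,-0.05,0.024,-0.017,0,0,0.002,-0.05,0.024,-0.017,0,0,0.002,-0.05,0.024,-0.017,0,0,0.002,-0.05,0.015,-0.01,0,0,0,-0.03,0,0,0,0,0,0,0,0,0,0,0,0])

```text
t: 13.3
eef_pos: [0.6345, -0.1303, 0.1607]
ee_rot: [3.141, -0.012, 3.067]
force: [-0.6, 0.2, -2.0]
width: 0.0609
```

Run:
```python
from h import *
s=arm.get_state(); im=save("wrist","w6.png"); print(s["t"],s["eef_pos"].round(4),s["ee_rot"].round(3),s["width"],s["force"].round(2))
for r in rects("wrist",im,"red",.032,300): print("red",*r)
for r in rects("wrist",im,"blue",s["eef_pos"][2]+.0174,300): print("blue",*r)
```

```text
13.3 [ 0.6345 -0.1303  0.1607] [ 3.141 -0.012  3.067] 0.060937843361211635 [-0.63  0.21 -2.  ]
red [ 0.637  -0.1975] [0.0613 0.0831] 1.515 (264, 50, 76, 103)
blue [ 0.636  -0.1011] [0.0116 0.0432] 3.061 (272, 292, 86, 21)
blue [ 0.6361 -0.0978] [0.0182 0.0609] 3.062 (255, 292, 120, 32)
blue [ 0.6323 -0.1493] [0.0498 0.0615] 3.063 (248, 160, 133, 101)
```

View pics/w6.png

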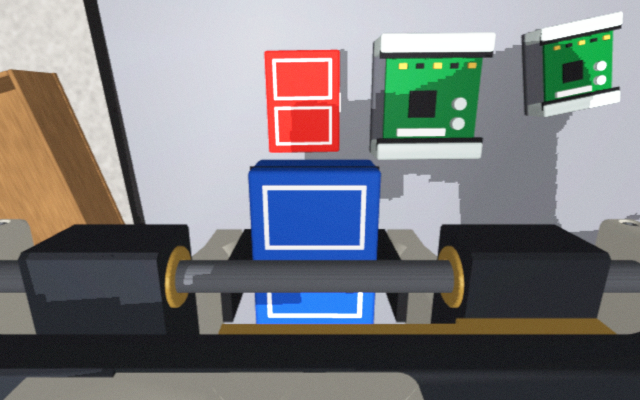

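Red box is at px (302,100), which is (0.637,-0.1975), with sizes matching. The blue box is held square. Moving over and lowering onto it.

Request:
apply_moves(increments=[0.001,-0.03,0,0,0,0.01,0,-0.03,-0.01,0,0,0.003,0,-0.006,-0.03,0,0,0,0,0,-0.03,0,0,0,0,0,-0.01,0,0,0,0,0,0,0,0,0,0,0,0,0,0,0])

```text
t: 13.93
eef_pos: [0.632, -0.1939, 0.0812]
ee_rot: [3.141, -0.01, 3.091]
force: [-0.2, -0.2, -1.5]
width: 0.0608
```

Request:
apply_moves(increments=[0.004,-0.003,-0.01,0,-0.003,-0.008,0.001,0,-0.012,0,-0.003,0,0,0,-0.007,0,0,0,0,0,-0.002,0,0,0,0,0,0,0,0,0])

```text
t: 14.35
eef_pos: [0.6417, -0.1951, 0.0549]
ee_rot: [3.141, 0.006, 3.086]
force: [-0.1, 0.1, -1.5]
width: 0.0612
```

Request:
apply_moves(increments=[-0.005,-0.002,-0.003,0,0.002,-0.003,-0.003,-0.001,-0.003,0,0.002,0,-0.001,0,-0.002,0,0,0])

```text
t: 14.6
eef_pos: [0.6336, -0.1981, 0.0484]
ee_rot: [-3.141, 0.005, 3.084]
force: [-0.2, -0.3, -0.7]
width: 0.0613
```

Request:
apply_moves(increments=[0.003,0.001,-0.001,0,0,0,0.001,0.0,-0.001,0,0,0,0.0,0,-0.001,0,0,0])

```text
t: 14.85
eef_pos: [0.6375, -0.1974, 0.0463]
ee_rot: [-3.141, 0.005, 3.083]
force: [-5.3, 2.6, 10.7]
width: 0.0612
```

Request:
apply_moves(increments=[0,0,0,0,0,0,0,0,0,0,0,0,0,0,0,0,0,0], hand=0.15)

```text
t: 15.1
eef_pos: [0.6387, -0.1976, 0.0475]
ee_rot: [-3.141, 0.007, 3.084]
force: [0.4, -0.1, 0.4]
width: 0.0727
```

Request:
apply_moves(increments=[0,0,0.005,0,0,0,0,0,0.02,0,0,0,0,0.0,0.03,0,0,0,0,0,0.035,0,0,0,0,0.01,0.025,0,0,0,0,0.02,0,0,0,0,0,0.02,0,0,0,0,0,0,0,0,0,0,0,0,0,0,0,0])

```text
t: 15.85
eef_pos: [0.6386, -0.147, 0.1713]
ee_rot: [-3.14, 0.01, 3.082]
force: [-0.3, -0.8, 0.1]
width: 0.0743
```

Run:
```python
from h import *
s=arm.get_state(); im=save("wrist","w7.png"); print(s["t"],s["eef_pos"].round(4),s["ee_rot"].round(3),s["width"],s["force"].round(2))
for r in rects("wrist",im,"red",.032,100): print("red",*r)
for r in rects("wrist",im,"blue",.064,300): print("blue",*r)
im=optics.grab_frame("top")
for c,z in(("red",.02),("blue",.064),("green",.046),("orange",.052)):
    for r in rects("top",im,c,z,100): print(c,*r)
```

```text
15.85 [ 0.6386 -0.147   0.1713] [-3.14   0.01   3.082] 0.07431292204640799 [-0.26 -0.84  0.13]
blue [ 0.6372 -0.1953] [0.0613 0.0825] 1.515 (274, 73, 80, 106)
blue [ 0.3247 -0.9514] [0.2112 0.354 ] 3.068 (573, 196, 67, 112)
blue [ 0.6333 -0.2211] [0.0295 0.0632] 3.126 (372, 145, 10, 20)
blue [0.8825 0.3862] [0.0947 0.1999] 1.474 (162, 66, 62, 32)
green [ 0.3251 -0.4519] [0.0862 0.1036] 2.97 (434, 232, 30, 35)
green [ 0.4022 -0.2087] [0.0429 0.0555] 0.069 (366, 217, 15, 18)
green [ 0.4765 -0.3589] [0.0492 0.0497] 3.117 (411, 195, 16, 16)
green [ 0.5286 -0.1929] [0.0622 0.0772] 3.075 (358, 175, 20, 25)
```

View pics/w7.png

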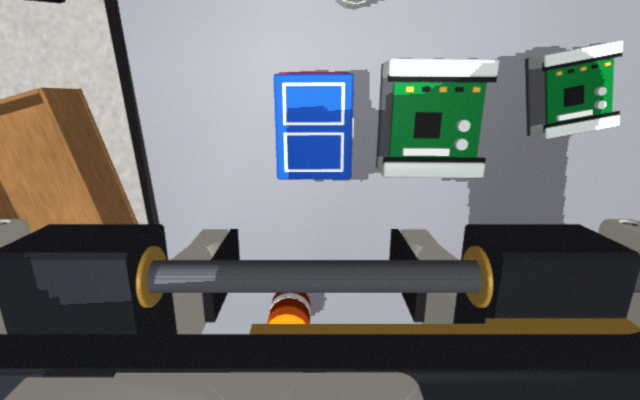

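Blue is at (0.637,-0.195), square on red. Next, the solder reel.

Request:
apply_moves(increments=[-0.018,-0.023,0,0,0.001,-0.067,-0.018,-0.023,0,0,0.001,-0.067,-0.018,-0.023,0,0,0.001,-0.067,-0.018,-0.023,0,0,0.001,-0.067,-0.018,-0.023,0,0,0.001,-0.067,-0.018,-0.023,0,0,0.001,-0.067,-0.018,-0.023,0,0,0.001,-0.067,-0.018,-0.023,0,0,0.001,-0.067,-0.018,-0.023,0,0,0.001,-0.067,0,0,0,0,0,0,0,0,0,0,0,0], hand=0)

```text
t: 16.87
eef_pos: [0.4635, -0.3681, 0.1647]
ee_rot: [-3.133, -0.01, 2.444]
force: [0.8, 0.1, -0.1]
width: 0.0877
```

Run:
```python
from h import *
s=arm.get_state(); im=save("wrist","w8.png"); print(s["t"],s["eef_pos"].round(4),s["ee_rot"].round(3),s["width"],s["force"].round(2))
for r in rects("wrist",im,"green",.046,300): print("green",*r)
for d in finder.landmark_of("wrist","solder_reel")[:3]: print(round(d["conf"],2),np.round(d["point"]),back("wrist",d["point"]).round(3)[:2])
```

```text
16.8667 [ 0.4635 -0.3681  0.1647] [-3.133 -0.01   2.444] 0.08766896942884711 [ 0.78  0.09 -0.15]
green [ 0.3882 -0.2299] [0.0204 0.0317] 1.735 (454, 227, 33, 34)
green [ 0.4738 -0.3624] [0.052  0.0599] 0.873 (278, 162, 60, 67)
green [ 0.3438 -0.4195] [0.0549 0.121 ] 2.448 (310, 0, 159, 77)
0.89 [309. 185.] [ 0.475 -0.36 ]
```

View pics/w8.png

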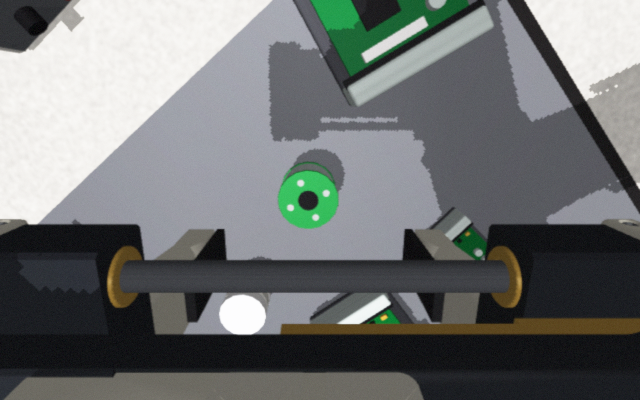

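Run:
```python
from h import *
print(back("wrist",(308,199),.046).round(4), arm.get_state()["eef_pos"])
```

```text
[ 0.4762 -0.3593  0.046 ] [ 0.46433885 -0.3671496   0.16472573]
```

Reel's top flange is at px (308,199), which is (0.476,-0.359), agreeing with the network and the top camera.

Request:
apply_moves(increments=[0.006,0.004,-0.01,0,0,0,0.004,0.003,-0.03,0,0,0,0,0,-0.03,0,0,0,0,0,-0.025,0,0,0,0,0,-0.005,0,0,0,0,0,0,0,0,0])

```text
t: 17.47
eef_pos: [0.4803, -0.3557, 0.0599]
ee_rot: [-3.134, -0.005, 2.455]
force: [-0.6, 0.4, 0.6]
width: 0.0878
```

Request:
apply_moves(increments=[-0.003,-0.003,-0.015,0,0,0,-0.001,0,-0.018,0,0,0,0,0,-0.005,0,0,0,0,0,0,0,0,0,0,0,0,0,0,0])

```text
t: 17.88
eef_pos: [0.4815, -0.3575, 0.0247]
ee_rot: [-3.134, -0.001, 2.462]
force: [-0.0, 0.3, 0.1]
width: 0.0875
```

Request:
apply_moves(increments=[0,0,0,0,0,0,0,0,-0.001,0,0,0,0,0,-0.001,0,0,0,0,0,-0.001,0,0,0,0,0,-0.001,0,0,0,0,0,-0.001,0,0,0,0,0,0,0,0,0,0,0,0,0,0,0], hand=1)

```text
t: 18.55
eef_pos: [0.4834, -0.3578, 0.0248]
ee_rot: [-3.136, 0.004, 2.462]
force: [-0.2, 0.5, -0.1]
width: 0.0531
```

Request:
apply_moves(increments=[0,0,0.015,0,0,0,0,0,0.035,0,0,0,0,0,0.04,0,0,0,0.002,0.015,0.035,0,0,0.05,0.006,0.031,0.01,0,0,0.07,0.006,0.031,0,0,0,0.07,0.006,0.031,0,0,0,0.07,0.006,0.031,0,0,0,0.07,0.006,0.031,0,0,0,0.07,0.006,0.031,0,0,0,0.07,0.006,0.031,0,0,0,0.07,0.006,0.031,0,0,0,0.07,0.002,0.018,0,0,0,0.01,0,0,0,0,0,0,0,0,0,0,0,0])

```text
t: 19.8
eef_pos: [0.5318, -0.0626, 0.1576]
ee_rot: [-3.136, -0.003, 3.107]
force: [0.2, -0.9, -2.8]
width: 0.0528
```

Run:
```python
from h import *
s=arm.get_state(); im=save("wrist","w9.png"); print(s["t"],s["eef_pos"].round(4),s["ee_rot"].round(3),s["width"],s["force"].round(2))
for r in rects("wrist",im,"green",s["eef_pos"][2]+.021,300): print("green",*r)
```

```text
19.8 [ 0.5318 -0.0626  0.1576] [-3.136e+00 -3.000e-03  3.107e+00] 0.05277162223675109 [ 0.17 -0.89 -2.83]
green [ 0.5307 -0.0817] [0.0454 0.0532] 3.105 (258, 167, 113, 94)
green [ 0.4661 -0.164 ] [0.0105 0.0295] 3.107 (433, 0, 73, 30)
green [ 0.5299 -0.1598] [0.024  0.0406] 3.09 (259, 0, 103, 65)
```

View pics/w9.png

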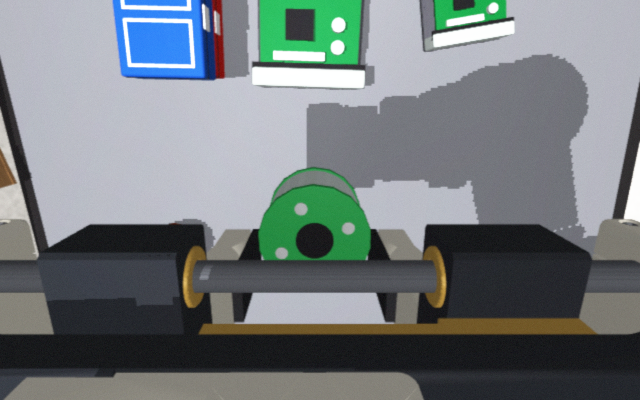

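Reel hub is at px (315,240), about 6 mm off along tool y as expected. The holder's side rail is at the top of the picture. Lowering.

Request:
apply_moves(increments=[0.002,-0.008,0,0,0,-0.02,0.001,-0.006,-0.03,0,0,0,0,-0.001,-0.035,0,0,0,0,0,-0.025,0,0,0,0,0,-0.005,0,0,0,0,0,0,0,0,0])

```text
t: 20.35
eef_pos: [0.5358, -0.0849, 0.061]
ee_rot: [-3.136, 0.002, 3.074]
force: [-0.6, -0.1, -2.7]
width: 0.053
```

Request:
apply_moves(increments=[-0.001,0.006,-0.012,0,0,0,-0.001,0.002,-0.014,0,0,0,0,0,-0.006,0,0,0,0,0,-0.002,0,0,0,0,0,-0.001,0,0,0])

```text
t: 20.77
eef_pos: [0.5375, -0.0801, 0.0303]
ee_rot: [-3.136, 0.007, 3.069]
force: [0.1, -1.2, -3.0]
width: 0.0527
```

Request:
apply_moves(increments=[-0.002,0.001,-0.003,0,0,0,-0.001,0.001,-0.002,0,0,0,-0.001,0,-0.002,0,0,0])

```text
t: 21.02
eef_pos: [0.5356, -0.0783, 0.0258]
ee_rot: [-3.137, 0.012, 3.069]
force: [-0.5, -0.3, -3.2]
width: 0.0529
```

Request:
apply_moves(increments=[-0.001,0,-0.001,0,0,0,-0.001,0,-0.001,0,0,0])

```text
t: 21.18
eef_pos: [0.5348, -0.0782, 0.0248]
ee_rot: [-3.137, 0.015, 3.07]
force: [0.5, 0.3, 6.6]
width: 0.0529
```

Request:
apply_moves(increments=[0,0,0,0,0,0,0,0,0,0,0,0,0,0,0,0,0,0,0,0,0,0,0,0], hand=0.1)

```text
t: 21.52
eef_pos: [0.5358, -0.0779, 0.0262]
ee_rot: [-3.137, 0.018, 3.071]
force: [-0.0, -0.3, 0.8]
width: 0.0739
```

Request:
apply_moves(increments=[0,0,0.01,0,0,0,0,0,0.03,0,0.004,0,0,0,0.035,0,0.004,0,0,0,0.035,0,0.004,0,0.02,0.01,0.03,0,0.003,0,0.03,0.018,0,0,0.002,0,0.03,0.018,0,0,0.002,0,0.03,0.018,0,0,0.002,0,0.02,0.018,0,0,0.002,0,0,0,0,0,0,0,0,0,0,0,0,0], hand=0)

```text
t: 22.43
eef_pos: [0.6675, 0.0062, 0.184]
ee_rot: [-3.137, -0.003, 3.069]
force: [-1.4, 0.0, -0.9]
width: 0.0876
```

Run:
```python
from h import *
s=arm.get_state(); im=save("wrist","w10.png"); print(s["t"],s["eef_pos"].round(4),s["ee_rot"].round(3),s["width"],s["force"].round(2))
for r in rects("wrist",im,"green",.046,300): print("green",*r)
for r in rects("wrist",im,"orange",.052,300): print("orange",*r)
for n in("solder_reel","flux_jar"):
  for d in finder.landmark_of("wrist",n)[:2]: print(n,round(d["conf"],2),np.round(d["point"]),back("wrist",d["point"]).round(3)[:2])
```

```text
22.4333 [0.6675 0.0062 0.184 ] [-3.137e+00 -3.000e-03  3.069e+00] 0.08759689138311282 [-1.44  0.   -0.91]
green [ 0.5407 -0.0844] [0.0526 0.0649] 3.07 (416, 30, 78, 67)
orange [0.6726 0.0025] [0.037  0.0441] 1.711 (284, 153, 45, 48)
solder_reel 0.59 [442.  65.] [ 0.534 -0.087]
```

View pics/w10.png

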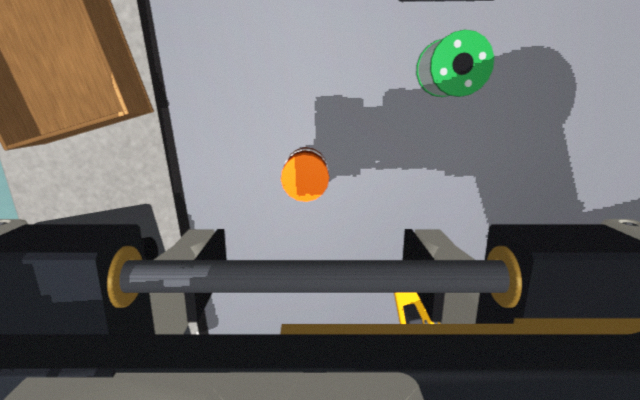

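Run:
```python
from h import *
print(back("wrist",(463,63),.046).round(4),back("wrist",(305,176.5),.052).round(4), arm.get_state()["eef_pos"])
```

```text
[ 0.5326 -0.0853  0.046 ] [0.6735 0.0016 0.052 ] [0.66621953 0.00520958 0.18393518]
```

Reel in the holder frame is about (-0.002, 0.106), which is good. The jar's cap is at px (305,177), which is (0.6735,0.002). Descending.

Request:
apply_moves(increments=[0.004,-0.002,-0.02,0,0,0,0.003,-0.001,-0.035,0,0,0,0,0,-0.035,0,0,0,0,0,-0.02,0,0,0,0,0,-0.003,0,0,0,0,0,0,0,0,0])

```text
t: 23.08
eef_pos: [0.6701, -0.0021, 0.0734]
ee_rot: [-3.138, 0.004, 3.065]
force: [0.2, -0.3, 0.7]
width: 0.0883
```

Request:
apply_moves(increments=[0.002,0.003,-0.02,0,0,0,0.001,0.001,-0.02,0,0,0,0,0,-0.006,0,0,0,0,0,0,0,0,0])

```text
t: 23.42
eef_pos: [0.6755, 0.0008, 0.0339]
ee_rot: [-3.14, 0.012, 3.064]
force: [-0.5, -0.3, -0.4]
width: 0.0875
```

Request:
apply_moves(increments=[0,0,-0.001,0,0,0,0,0,-0.001,0,0,0,0,0,-0.001,0,0,0,0,0,-0.001,0,0,0,0,0,-0.001,0,0,0,0,0,-0.001,0,0,0,0,0,0,0,0,0,0,0,0,0,0,0], hand=1)

```text
t: 24.08
eef_pos: [0.6794, 0.0009, 0.0361]
ee_rot: [3.141, 0.022, 3.065]
force: [1.1, -2.0, 15.0]
width: 0.0397
```

Request:
apply_moves(increments=[0,0,0,0,0,0,0,0,0,0,0,0])

```text
t: 24.25
eef_pos: [0.6803, 0.0007, 0.0386]
ee_rot: [-3.141, 0.024, 3.066]
force: [-7.4, 1.4, 15.9]
width: 0.0268
```

Run:
```python
from h import *
s=arm.get_state(); im=save("wrist","w11.png"); print(s["t"],s["eef_pos"].round(4),s["ee_rot"].round(3),s["width"],s["force"].round(2))
```

```text
24.25 [0.6803 0.0007 0.0386] [-3.141  0.024  3.066] 0.026825491221495454 [-7.44  1.36 15.86]
```

View pics/w11.png

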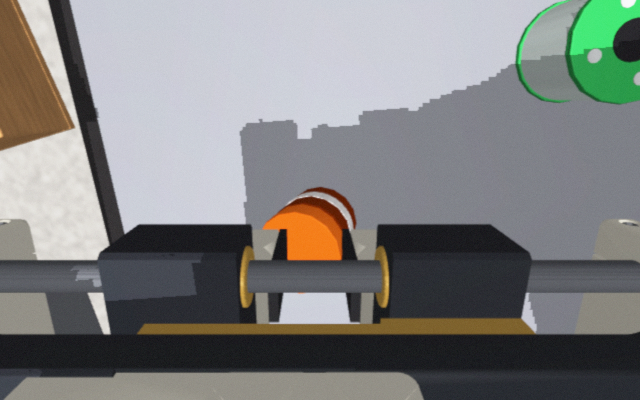

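The fingers are riding on the cap rather than round it: width 27 mm, 16 N upward. I'll open at once and check tips_ahead.

Request:
apply_moves(increments=[0,0,0,0,0,0,0,0,0,0,0,0,0,0,0.0,0,0,0,0,0,0.0,0,0,0,0,0,0.0,0,0,0,0,0,0.0,0,0,0,0,0,0.0,0,0,0,0,0,0.0,0,0,0,0,0,0.0,0,0,0], hand=0)

```text
t: 25.05
eef_pos: [0.6806, 0.0007, 0.0396]
ee_rot: [-3.141, 0.024, 3.067]
force: [-0.1, 0.7, -0.5]
width: 0.077
```

Run:
```python
from h import *
print(arm.tips_ahead)
s=arm.get_state(); im=save("wrist","w12.png"); print(s["t"],s["eef_pos"].round(4),s["ee_rot"].round(3),s["width"],s["force"].round(2))
for r in rects("wrist",im,"orange",.052,300): print("orange",*r)
```

```text
0.011
25.05 [0.6806 0.0007 0.0396] [-3.141  0.024  3.067] 0.07700646709391055 [-0.1   0.73 -0.55]
orange [ 0.6748 -0.0065] [0.0302 0.0428] 3.08 (281, 202, 86, 58)
```

View pics/w12.png

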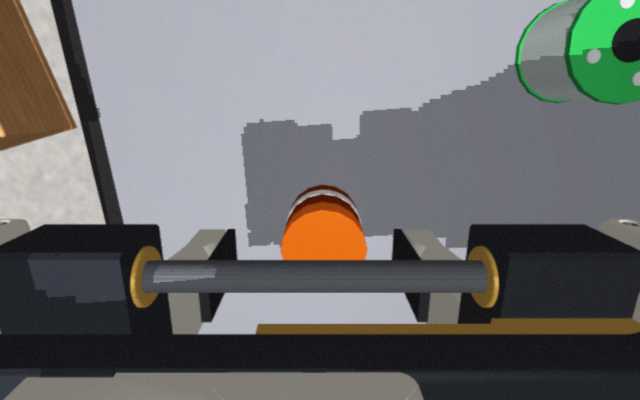

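The jar stands upright again, cap at px (324,245). I'll centre and go well lower before closing.

Request:
apply_moves(increments=[-0.005,0,0,0,0.006,0,-0.003,0.001,-0.007,0,0.006,0,-0.002,0,-0.008,0,0.006,0,-0.001,0,-0.006,0,0.006,0,-0.001,0,-0.002,0,0.002,0,-0.001,0,-0.001,0,0,0])

```text
t: 25.6
eef_pos: [0.6659, 0.0018, 0.0127]
ee_rot: [-3.139, -0.005, 3.067]
force: [-0.3, -0.7, -0.5]
width: 0.0872
```

Request:
apply_moves(increments=[0.005,0,0.002,0,0,0,0.002,0,0,0,0,0,0,0,0,0,0,0])

```text
t: 25.85
eef_pos: [0.673, 0.0016, 0.014]
ee_rot: [-3.138, -0.007, 3.067]
force: [0.1, -0.2, -0.0]
width: 0.0877
```

Request:
apply_moves(increments=[0,0,0,0,0,0,0,0,-0.001,0,0,0,0,0,-0.001,0,0,0,0,0,-0.001,0,0,0,0,0,-0.001,0,0,0,0,0,-0.001,0,0,0,0,0,0,0,0,0,0,0,0,0,0,0,0,0,0,0,0,0], hand=1)

```text
t: 26.6
eef_pos: [0.674, 0.0017, 0.0096]
ee_rot: [-3.139, -0.004, 3.067]
force: [-0.5, -0.1, -0.8]
width: 0.0436
```

Jar gripped at 43.6 mm. I'll lift, turn the jaws parallel to the stand's front edge and carry it there.

Request:
apply_moves(increments=[0,0,0.02,0,0,0,0,0,0.035,0,0,0,0,0,0.04,0,0,0,0,0,0.04,0,0,0,-0.019,0.013,0.01,0,0,-0.11,-0.019,0.013,0,0,0,-0.11,-0.019,0.013,0,0,0,-0.11,-0.019,0.013,0,0,0,-0.11,-0.019,0.013,0,0,0,-0.11,-0.019,0.013,0,0,0,-0.11,-0.019,0.013,0,0,0,-0.11,-0.019,0.013,0,0,0,-0.11,-0.019,0.013,0,0,0,-0.11,-0.019,0.013,0,0,0,-0.11,-0.019,0.013,0,0,0,-0.11,-0.019,0.013,0,0,0,-0.11,0,0,0,0,0,0,0,0,0,0,0,0])

```text
t: 28.1
eef_pos: [0.4305, 0.1607, 0.1589]
ee_rot: [3.141, -0.014, 1.675]
force: [0.4, -0.1, -0.2]
width: 0.0433
```

Run:
```python
from h import *
s=arm.get_state(); im=save("wrist","w13.png"); print(s["t"],s["eef_pos"].round(4),s["ee_rot"].round(3),s["width"],s["force"].round(2))
for r in rects("wrist",im,"yellow",.016,300): print("yellow",*r)
for r in rects("wrist",im,"orange",s["eef_pos"][2]+.042,300): print("orange",*r)
for d in finder.landmark_of("wrist","iron_stand")[:2]: print(round(d["conf"],2),np.round(d["point"]),back("wrist",d["point"]).round(3)[:2])
```

```text
28.1 [0.4305 0.1607 0.1589] [ 3.141 -0.014  1.675] 0.04329271041749679 [ 0.4  -0.13 -0.16]
yellow [0.5689 0.2447] [0.0481 0.42  ] 1.664 (179, 292, 393, 41)
orange [0.4422 0.161 ] [0.0058 0.0401] 1.666 (267, 293, 95, 13)
orange [0.415  0.1584] [0.0171 0.0393] 1.668 (267, 220, 96, 40)
```

View pics/w13.png

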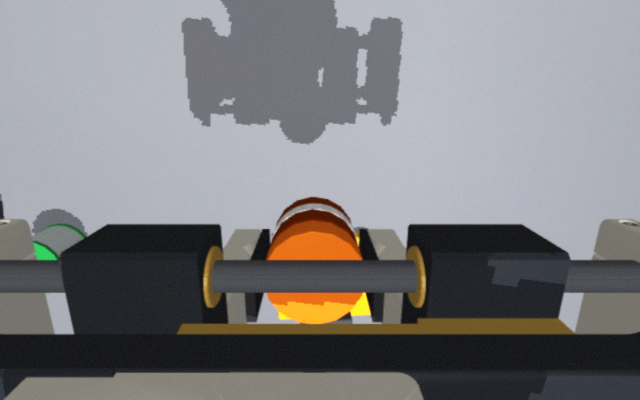

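Request:
apply_moves(increments=[0.007,0.003,-0.01,-0.005,0,0.03,0.004,0.002,-0.03,-0.005,0,0.015,0,0,-0.035,-0.003,0,0,0,0,-0.025,0,0,0,0,0,-0.005,0,0,0,0,0,0,0,0,0])

```text
t: 28.7
eef_pos: [0.448, 0.1643, 0.0523]
ee_rot: [3.137, -0.002, 1.727]
force: [-0.2, 0.3, 0.3]
width: 0.0432
```

Request:
apply_moves(increments=[-0.004,0.002,-0.015,0,0,0,-0.001,0.001,-0.015,0,0,0,0,0,-0.007,0,0,0,0,0,-0.003,0,0,0,0,0,0,0,0,0])

```text
t: 29.12
eef_pos: [0.4477, 0.1683, 0.0156]
ee_rot: [3.132, -0.004, 1.728]
force: [0.3, 0.3, -0.2]
width: 0.0432
```

Request:
apply_moves(increments=[-0.004,-0.001,-0.003,-0.004,0,0,-0.002,0,-0.002,0,0,0,-0.001,0,-0.001,0,0,0])

```text
t: 29.37
eef_pos: [0.4422, 0.1682, 0.0118]
ee_rot: [3.129, -0.002, 1.728]
force: [-0.0, -0.5, -0.2]
width: 0.0436
```

Request:
apply_moves(increments=[0,0,-0.001,0,0,0,0,0,-0.001,0,0,0])

```text
t: 29.53
eef_pos: [0.4422, 0.1686, 0.0106]
ee_rot: [3.128, -0.002, 1.729]
force: [-0.3, 0.3, -1.3]
width: 0.0437
```

Request:
apply_moves(increments=[0,0,-0.0015,0,0,0,0,0,-0.0015,0,0,0])

```text
t: 29.7
eef_pos: [0.4431, 0.1688, 0.0091]
ee_rot: [3.126, -0.002, 1.73]
force: [-9.2, -3.9, 31.9]
width: 0.0433
```

Request:
apply_moves(increments=[0,0,0,0,0,0,0,0,0,0,0,0,0,0,0,0,0,0,0,0,0,0,0,0,0,0,0,0,0,0], hand=0)

```text
t: 30.12
eef_pos: [0.4439, 0.1693, 0.0099]
ee_rot: [3.124, -0.003, 1.731]
force: [1.1, 0.8, -0.9]
width: 0.0713
```

Request:
apply_moves(increments=[0,0,0.015,0,0,0,0,0,0.03,0,0,0,0,0,0.03,0,0,0,0,0,0.035,0,0,0,0,0,0.035,0,0,0,-0.01,0.03,0.02,0,0,0,-0.01,0.035,0,0,0,0.1,-0.01,0.035,0,0,0,0.1,-0.005,0.035,0,0,0,0.1,0,0.035,0,0,0,0.1,0,0.035,0,0,0,0.1,0,0.035,0,0,0,0.1,0,0.035,0,0,0,0.1,0,0.035,0,0,0,0.1,0,0,0,0,0,0])

```text
t: 31.37
eef_pos: [0.4014, 0.49, 0.1825]
ee_rot: [3.125, -0.003, 2.566]
force: [0.3, 0.3, 0.2]
width: 0.0879
```

Run:
```python
from h import *
s=arm.get_state(); print(s["t"],s["eef_pos"].round(4),s["ee_rot"].round(3),s["width"])
im=save("top","t14.png"); wi=save("wrist","w14.png")
for c,z in(("blue",.064),("green",.046),("orange",.052),("yellow",.016)):
    for r in rects("top",im,c,z): print("top",c,*r)
    for r in rects("wrist",wi,c,z,300): print("wrist",c,*r)
for n in "iron_stand flux_jar solder_reel multimeter white_jar empty_reel screwdriver".split():
    for d in finder.landmark_of("top",n)[:2]: print(n,round(d["conf"],2),np.round(d["point"]),back("top",d["point"]).round(3)[:2])
cv2.imwrite("pics/fin.png",np.vstack([cv2.resize(im[100:290,150:480],(640,368))[:,:,::-1],cv2.resize(wi,(370,231))[:,:,::-1].copy().__class__((231,640,3),np.uint8)*0]) if 0 else np.vstack([cv2.resize(im[100:290,150:480],(640,368)),cv2.copyMakeBorder(cv2.resize(wi,(370,231)),0,0,0,270,0)])[:,:,::-1])
```

```text
31.3667 [0.4014 0.49   0.1825] [ 3.125e+00 -3.000e-03  2.566e+00] 0.08788771700619286
top blue [ 0.3257 -0.9515] [0.2112 0.352 ] 3.068 (573, 196, 67, 111)
top blue [ 0.6351 -0.194 ] [0.0648 0.0849] 1.504 (355, 144, 27, 21)
top blue [0.8263 0.1419] [0.0193 0.0857] 1.669 (253, 94, 27, 8)
top blue [0.8826 0.3861] [0.0956 0.1999] 1.473 (162, 65, 62, 33)
top green [ 0.3253 -0.4521] [0.0869 0.1039] 2.973 (434, 232, 30, 35)
top green [ 0.4022 -0.2091] [0.0437 0.0555] 0.069 (366, 217, 15, 18)
top green [ 0.5338 -0.0836] [0.0495 0.0498] 3.138 (327, 178, 16, 16)
top green [ 0.5281 -0.1933] [0.0629 0.0778] 3.067 (358, 175, 20, 25)
top orange [0.4438 0.1668] [0.0391 0.0393] 0.008 (252, 207, 13, 13)
top orange [ 0.6769 -0.3675] [0.0135 0.0662] 1.567 (410, 140, 21, 5)
top yellow [0.5357 0.1818] [0.0902 0.0989] 1.725 (240, 172, 32, 30)
top yellow [0.6694 0.4159] [0.0724 0.1504] 1.567 (165, 137, 45, 22)
wrist yellow [0.6506 0.3564] [0.0419 0.0756] 2.207 (0, 175, 75, 50)
wrist yellow [0.545  0.2229] [0.0279 0.0587] 0.19 (0, 0, 46, 47)
iron_stand 0.94 [255. 184.] [0.544 0.186]
flux_jar 0.49 [256. 212.] [0.451 0.179]
solder_reel 0.47 [336. 186.] [ 0.536 -0.092]
multimeter 0.92 [189. 148.] [0.67  0.413]
white_jar 0.75 [402. 168.] [ 0.598 -0.316]
empty_reel 0.68 [222. 167.] [0.603 0.299]
screwdriver 0.49 [425. 143.] [ 0.684 -0.399]
```

```bash
python3 -c "
from station import arm
print(arm.job_done())"
```

```text
the job is handed in; nothing more can be done
None
```

All four items are in place and the job was handed in at about 31 s of the 106 s allowed. The last checks showed everything within tolerance, but no verdict is reported.

| Item | Measured position | Allowed |
|---|---|---|
| Red box, in the holder's frame | about (0.109, 0.000) m, about 0.01–0.02 rad off parallel | x 0.091 to 0.121, y ±0.015, 0.2 rad |
| Blue box, relative to red | about 2 mm off, no measurable turn | 10 mm, 0.17 rad |
| Solder reel, in the holder's frame | about (-0.002, 0.106) m, on the side facing the stand | x ±0.015, y 0.092 to 0.122 |
| Flux jar, in the stand's frame | about (-0.093, -0.001) m | x -0.112 to -0.082, y ±0.015 |

- **Bystanders:** the top camera showed them at their starting positions to within its noise. The screwdriver and white jar were near their starts by colour or network detection.
- **Failed grasps:** two attempts went wrong. The first close on the red box missed it. On the flux jar, the fingers slid over the cap and may have tipped it slightly. I opened at once, it stood upright again, and a lower grasp held.
- **Disagreements:** the network's rough guesses for the stand and jar differed from my colour measurements by up to about 12 mm. I relied on the colour measurements, which matched the known sizes.
- **Not checked:** I couldn't view the final picture because I had used all 16 views. The final check of the jar and the bystanders is from numbers only.

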